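# Sort the polished silver into its trays

### The job

Two napkin rings, two pill boxes and a bangle have come back from polishing in one mixed lot on the front of the bench: sort them into the three trays behind, each into the tray that already holds a piece of its own kind. In the tray the napkin rings stand on end, the pill boxes sit lid up and the bangle lies flat, all down on the tray's floor and none resting on another piece or on a wall. Set them down, do not drop them in, and leave the file and the pliers that lie among them where they are.

Things in the scene. Friction and masses are not known exactly. Their poses are not given: they have to be found in the camera images.
- ring_a_mid (a point): a silver napkin ring, a short open tube standing on end: 46 mm across outside, 40 mm inside, 30 mm high, about 60 g. The point is its centre, 15 mm above its underside; z is the tube's axis. One of two alike; it starts loose on the bench
- ring_b_mid (a point): a silver napkin ring, a short open tube standing on end: 46 mm across outside, 40 mm inside, 30 mm high, about 60 g. The point is its centre, 15 mm above its underside; z is the tube's axis. One of two alike; it starts loose on the bench
- box_a_mid (a point): a small closed silver pill box, a solid rounded block with a lid seam (the lid does not open): 34 mm wide (its x), 48 mm long (its y), 20 mm high, about 90 g. The point is its centre, 10 mm above its underside; z up through the lid. One of two alike; it starts loose on the bench
- box_b_mid (a point): a small closed silver pill box, a solid rounded block with a lid seam (the lid does not open): 34 mm wide (its x), 48 mm long (its y), 20 mm high, about 90 g. The point is its centre, 10 mm above its underside; z up through the lid. One of two alike; it starts loose on the bench
- bangle_mid (a point): a silver bangle, a closed circular band lying flat: 70 mm across outside, 54 mm inside (the band is 8 mm thick), 12 mm high, about 75 g; it can be pinched across the band with one finger inside it. The point is the centre of the circle, 6 mm above its underside; z is the circle's axis. It starts loose on the bench
- tray_rings: a shallow open sorting tray of pale wood with a dark felt-lined floor, one of three alike, fixed to the bench: 132 mm (its x) by 192 mm (its y) outside, 124 by 184 mm inside, walls 4 mm thick, 22 mm high, floor 4 mm thick. Origin at the centre of its underside, on the bench top; z up, y along its long side. It holds one napkin ring already, fixed in it, standing centred 62 mm towards its -y end (at x 0, y -62 mm); the rest of the floor is free.
- tray_boxes: a shallow open sorting tray of pale wood with a dark felt-lined floor, one of three alike, fixed to the bench: 132 mm (its x) by 192 mm (its y) outside, 124 by 184 mm inside, walls 4 mm thick, 22 mm high, floor 4 mm thick. Origin at the centre of its underside, on the bench top; z up, y along its long side. It holds one pill box already, fixed in it, centred 62 mm towards its +y end (at x 0, y +62 mm), long side along the tray's y; the rest of the floor is free.
- tray_bangles: a shallow open sorting tray of pale wood with a dark felt-lined floor, one of three alike, fixed to the bench: 132 mm (its x) by 192 mm (its y) outside, 124 by 184 mm inside, walls 4 mm thick, 22 mm high, floor 4 mm thick. Origin at the centre of its underside, on the bench top; z up, y along its long side. It holds one bangle already, fixed in it, lying flat, centred 50 mm towards its -y end (at x 0, y -50 mm); the rest of the floor is free.
- file: a hand file lying loose among the pieces: wooden handle 95 mm long and 23 mm thick at the -x end, flat dark steel blade at the +x end, 223 mm over all along its x (from -110 to +113 mm), 23 mm wide, 22 mm high at most. Origin half-way along it, on the bench top. To be left where it is
- pliers: flat-nose pliers with red handles lying loose among the pieces, noses at the +x end: 145 mm long along x (from -76 to +69 mm), 50 mm wide over the handles (y), 16 mm high. Origin on the bench top, about the middle. To be left where they are
Not all that is in view belongs to the job. Leave any orange or purple look-alike of the part that bears box_b_mid alone.

How it is judged:
At the end, for the whole second after the job is handed in: Each piece is in the tray of its kind, within 50 mm of the tray's centre across and 85 mm along it, within 4 mm of its height when resting on the tray's floor, level to 0.15 rad (boxes lid up), released and at rest; file and pliers moved less than 20 mm (x of ring_a_mid in the frame of tray_rings between -0.05 and 0.05 m and y of ring_a_mid in the frame of tray_rings between -0.085 and 0.085 m and z of ring_a_mid in the frame of tray_rings between 0.015 and 0.023 m and (angle between ring_a_mid's own z axis and vertical below 0.15 rad or angle between ring_a_mid's own z axis and vertical above 2.99 rad) and linear speed of each of ring_a, ring_b, box_a, box_b, bangle below 0.02 m/s and angular speed of each of ring_a, ring_b, box_a, box_b, bangle below 0.2 rad/s and x of ring_b_mid in the frame of tray_rings between -0.05 and 0.05 m and y of ring_b_mid in the frame of tray_rings between -0.085 and 0.085 m and z of ring_b_mid in the frame of tray_rings between 0.015 and 0.023 m and (angle between ring_b_mid's own z axis and vertical below 0.15 rad or angle between ring_b_mid's own z axis and vertical above 2.99 rad) and x of box_a_mid in the frame of tray_boxes between -0.05 and 0.05 m and y of box_a_mid in the frame of tray_boxes between -0.085 and 0.085 m and z of box_a_mid in the frame of tray_boxes between 0.01 and 0.018 m and angle between each of box_a_mid, box_b_mid's own z axis and vertical below 0.15 rad and x of box_b_mid in the frame of tray_boxes between -0.05 and 0.05 m and y of box_b_mid in the frame of tray_boxes between -0.085 and 0.085 m and z of box_b_mid in the frame of tray_boxes between 0.01 and 0.018 m and x of bangle_mid in the frame of tray_bangles between -0.05 and 0.05 m and y of bangle_mid in the frame of tray_bangles between -0.085 and 0.085 m and z of bangle_mid in the frame of tray_bangles between 0.006 and 0.014 m and (angle between bangle_mid's own z axis and vertical below 0.15 rad or angle between bangle_mid's own z axis and vertical above 2.99 rad) and distance of each of file, pliers from where it was at the start of the episode below 0.02 m); the robot touches nothing.
It fails at once if a piece is dropped or thrown into its tray (faster than 0.9 m/s over the tray, within 45 mm of its underside) ((linear speed of ring_a above 0.9 m/s and z of ring_a_mid in the frame of tray_rings below 0.045 m and x of ring_a_mid in the frame of tray_rings between -0.066 and 0.066 m and y of ring_a_mid in the frame of tray_rings between -0.096 and 0.096 m) or (linear speed of ring_b above 0.9 m/s and z of ring_b_mid in the frame of tray_rings below 0.045 m and x of ring_b_mid in the frame of tray_rings between -0.066 and 0.066 m and y of ring_b_mid in the frame of tray_rings between -0.096 and 0.096 m) or (linear speed of box_a above 0.9 m/s and z of box_a_mid in the frame of tray_boxes below 0.045 m and x of box_a_mid in the frame of tray_boxes between -0.066 and 0.066 m and y of box_a_mid in the frame of tray_boxes between -0.096 and 0.096 m) or (linear speed of box_b above 0.9 m/s and z of box_b_mid in the frame of tray_boxes below 0.045 m and x of box_b_mid in the frame of tray_boxes between -0.066 and 0.066 m and y of box_b_mid in the frame of tray_boxes between -0.096 and 0.096 m) or (linear speed of bangle above 0.9 m/s and z of bangle_mid in the frame of tray_bangles below 0.045 m and x of bangle_mid in the frame of tray_bangles between -0.066 and 0.066 m and y of bangle_mid in the frame of tray_bangles between -0.096 and 0.096 m)).
It fails at once if the file or the pliers are moved more than 20 mm (distance of any of file, pliers from where it was at the start of the episode above 0.02 m).
It also fails if it takes over 109 s, if anything falls off the work surface, if the arm or the gripper's body presses on something with over 40 N, if the wrist force passes 120 N, or if a joint passes its speed limit or range.

### The arm

A 6-joint arm with a two-finger parallel gripper is mounted at the origin on the work surface. World frame = base frame: x ahead of the robot, y to its left, z up, the work surface at z = 0. Lengths are in m, angles in rad, forces in N, time in s.
With the tool pointing down it reaches from about 0.425 to 0.95 m from the base axis. Payload 3.5 kg.
Tool frame: the origin (TCP) lies midway between the tips of the shut fingers; the grasp point (between the pads) lies 19 mm behind it; z points along the fingers, y is the line along which they close (so a half turn about z gives the same grasp; the last joint's range is limited). The gripper opens to 85 mm and grips with 20 to 120 N. Pads are 22 mm wide; open, the fingers measure 114 mm over their backs; the gripper's body (76 mm by 85 mm) begins 54 mm behind the grasp point. The pads swing forward as they close: fully open they stand 13 mm farther back than shut.
Start: joints at [-0.15, 0.286, 1.577, -0, 1.279, -0.15], TCP at [0.675, 0, 0.231] pointing down, gripper open.
Joint ranges: [-2.77, 2.77], [-0.9, 2.22], [0.21, 2.48], [-1.53, 4.67], [0.24, 2.81], [-2.84, 2.84]. Speed limits (rad/s): [2.79, 2.79, 3.14, 3.14, 3.14, 3.14].

### API

Orientations are given as a unit quaternion [x, y, z, w].
In Python, from plant import arm gives the robot as it stands.
- The arm moves only by the tool servo_tool, never from a script. Its arguments are lists of equal length, an entry for each row: "travel": the shift along the world's x, y, z in mm, a list of three; "rotation": the turn, a rotation vector about the world's x, y, z in degrees, a list of three. A call has 1 to 10 rows; each row is the pose to reach, as a shift and turn from the pose commanded when the call began; what a row does not reach only later rows make up. A row lasts 1/10 s, in which the tool goes at most 50 mm and 8.59 degrees, less where a joint would pass 70% of its speed; a pose out of reach is approached as far as the arm can. A call with a gripper value outside its range is refused whole. "fingers" is the opening in per cent of the stroke, from 0 (shut) to 100 (fully open), set as the call begins (left out, the last holds). The fingers move at their own pace and stop on an object; the grip force is fixed at half the most. Time passes only in rows, so rows that repeat a pose let the fingers close. It gives the time, the measured TCP pose, the force, the opening and the grip force at its end, in the units of the state.
- arm.get_obs(): the state, without advancing time (a new reading comes with each control period).
- arm.capture(name): name is "scene" or "side" or "wrist"; returns the picture (420x560x3 uint8, red, green, blue); there is no depth.
- arm.get_calibration(name): a dict with "vertical_fov" (degrees; the focal length in pixels is half the picture's height over the tangent of half this angle, whatever the lens; pixels are square), "cx", "cy" (the principal point, pixels), "rvec" (rotation vector, rad) and "tvec" (3), from world to camera coordinates, as OpenCV has them; the wrist camera has in their place "hand_eye" (4x4, takes a point from camera to tool coordinates, whose origin is the TCP and whose axes are the flange's). Camera axes: x right, y down, z forward; pixel columns grow to the right and rows downward; lengths in m; the calibration is good to about 2 mm. The wrist camera is an equidistant fisheye: a pixel r from the principal point sees the ray r / f radians off the axis. A picture is of the moment at which its call begins: read the wrist's pose just before it. get_calibration takes no time and is no camera call.
- arm.hand_in(): hands the job in; it is judged then, once.
Trained networks look in the newest picture that a camera, given by its name, has taken for a name from the list of things; names that differ only in an ending like _2 or _b are one class to them, and where a whole thing is asked for, a point or a joint stands for the part that bears it (a point fixed in the world has none). Each returns a list of dicts, best first, with "confidence" (0 to 1); they miss things now and then, are a little off and sometimes report something else, mostly with a low value. They report only what shows in the picture. A call takes as long as a camera call. They do not tell look-alikes from the thing itself.
- arm.spot_in(camera, query): "at" ([x, y, z] in m, in the coordinates of the camera as it stood for that picture, good to about 4 mm: the middle of the surface that is visible of it).
The state is a dict: "time": time; "joints": joint angles; "joint_vel": joint speeds; "joint_torque": joint torques, N m; "eef_pos": TCP position; "orientation": TCP orientation; "ft_force": force on the tool from outside, world axes, zero at the start; "ft_torque": the same for the moment, N m; "width": opening from 0.0 (shut) to 1.0 (fully open); "finger_force": force on a finger pad.
Only numpy, scipy, OpenCV 4.12 (cv2) and the standard library are available. Lean on these libraries where they do the work, as an engineer would, in place of code of your own. Each camera call takes 0.05 s, during which the arm holds its last target. There are 200 camera calls.

## Working session

There is one attempt and no reset: what is moved stays moved. The work goes in short steps, Python scripts to look and compute and a tool call to move; the robot and the scene stay as the last step left them, time stands still between calls to the robot, and variables do not carry over. Pictures are saved under pics/ and viewed, at most 14 in all, crops included, and the job is handed in when it is done.

Besides the shell and the picture viewer there is one more tool, called after "Emit:" as name(argument=value, ...), one argument or row to a line, values as JSON. servo_tool: Moves the arm, as the interface text tells. Its arguments: {"type":"object","properties":{"travel":{"type":"array"},"rotation":{"type":"array"},"fingers":{"type":"number"}},"required":["travel","rotation"]}

```bash
mkdir -p pics; cat > h.py <<'E'
import numpy as np, cv2
from scipy.spatial.transform import Rotation as R
from plant import arm
def spots(cam,q):
    o=arm.get_obs() ; r=arm.spot_in(cam,q); c=arm.get_calibration(cam); out=[]
    for d in r:
        p=np.array(d['at'])
        if cam=='wrist':
            p=(c['hand_eye']@np.r_[p,1])[:3]; p=R.from_quat(o['orientation']).apply(p)+o['eef_pos']
        else: p=R.from_rotvec(np.ravel(c['rvec'])).inv().apply(p-np.ravel(c['tvec']))
        out.append((round(d['confidence'],2),*np.round(p*1000).astype(int)))
    return out
def pix(cam,p):
    c=arm.get_calibration(cam); f=210/np.tan(np.radians(c['vertical_fov']/2))
    K=np.array([[f,0,c['cx']],[0,f,c['cy']],[0,0,1.]])
    return cv2.projectPoints(np.array([p],float)/1000,np.ravel(c['rvec']),np.ravel(c['tvec']),K,None)[0].ravel().round().astype(int)
def save(cam,n,crop=None,s=1):
    im=arm.capture(cam)[:,:,::-1]
    if crop: im=im[crop[1]:crop[3],crop[0]:crop[2]]
    cv2.imwrite('pics/'+n,cv2.resize(im,None,fx=s,fy=s,interpolation=cv2.INTER_CUBIC))
E
python3 - <<'E'
from h import *
save('scene','s0.png',None,1.4); save('wrist','w0.png',None,1.4)
for q in ['ring_a_mid','box_a_mid','bangle_mid','tray_rings','tray_boxes','tray_bangles','file','pliers']:
    for cam in ['scene','wrist']:
        s=spots(cam,q); print(q,cam,[(a,*(pix(cam,a[1:]) if cam=='scene' else ())) for a in s])
print(arm.get_obs())
print({k:np.array(v).round(3).tolist() for k,v in arm.get_calibration('wrist').items()})
E
```

```text
ring_a_mid scene [((0.74, np.int64(455), np.int64(148), np.int64(19)), np.int64(358), np.int64(207)), ((0.68, np.int64(655), np.int64(-233), np.int64(1)), np.int64(182), np.int64(284))]
ring_a_mid wrist [((0.74, np.int64(452), np.int64(150), np.int64(25)),)]
box_a_mid scene [((0.82, np.int64(464), np.int64(-326), np.int64(23)), np.int64(150), np.int64(206))]
box_a_mid wrist []
bangle_mid scene [((0.57, np.int64(479), np.int64(-181), np.int64(10)), np.int64(214), np.int64(216))]
bangle_mid wrist [((0.56, np.int64(458), np.int64(-151), np.int64(12)),)]
tray_rings scene [((0.64, np.int64(656), np.int64(-230), np.int64(3)), np.int64(183), np.int64(284))]
tray_rings wrist [((0.77, np.int64(652), np.int64(-195), np.int64(8)),)]
tray_boxes scene [((0.79, np.int64(647), np.int64(0), np.int64(7)), np.int64(294), np.int64(281)), ((0.55, np.int64(464), np.int64(-327), np.int64(21)), np.int64(150), np.int64(207))]
tray_boxes wrist [((0.63, np.int64(646), np.int64(7), np.int64(4)),), ((0.54, np.int64(433), np.int64(-82), np.int64(14)),)]
tray_bangles scene [((0.91, np.int64(643), np.int64(223), n
[... 800 characters left out ...]
-0.00093987, -0.00019869,  0.00250663,
       -0.00025679]), 'joint_torque': array([ 1.63623345e-04, -4.05960274e+01, -2.92944717e+01, -2.16318722e-04,
        4.07306743e-04, -2.84295531e-06]), 'eef_pos': array([6.7497610e-01, 2.7013459e-05, 2.3134334e-01]), 'orientation': array([ 7.07089108e-01,  7.07124454e-01, -1.68955857e-05, -5.34214133e-07]), 'ft_force': array([-0.03442724, -0.2791882 ,  0.37191959]), 'ft_torque': array([-0.04077999, -0.02831547,  0.02418807]), 'finger_force': 0.0, 'width': 1.002192195095794}
{'vertical_fov': 65.706, 'cx': 285.731, 'cy': 213.388, 'hand_eye': [[0.0, -0.953, -0.303, 0.078], [1.0, 0.0, -0.001, -0.0], [0.001, -0.303, 0.953, -0.143], [0.0, 0.0, 0.0, 1.0]]}
```

View pics/s0.png

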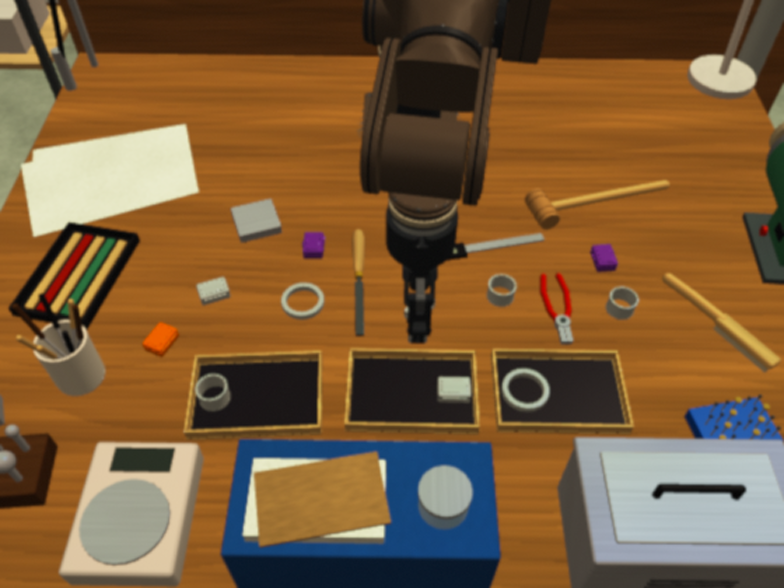

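View pics/w0.png

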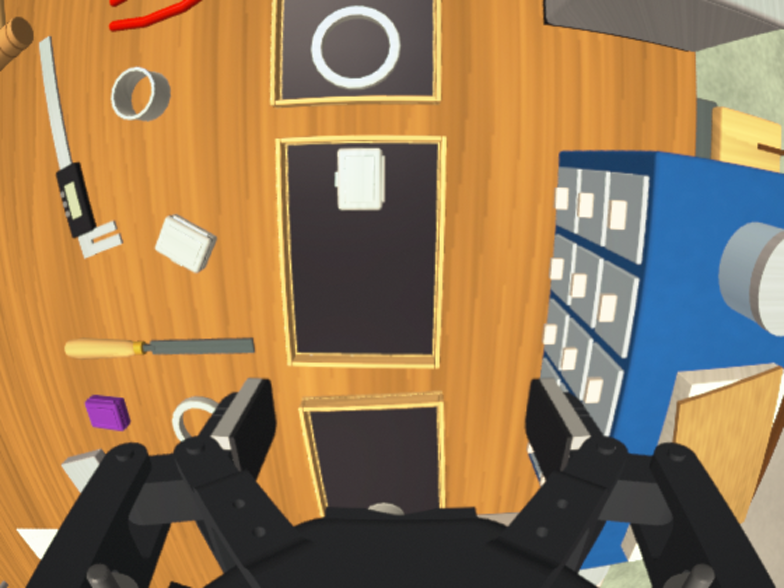

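The scene view shows the silver rings at (500,290) and (622,302), a silver box at (212,290), the bangle at (302,299), and the three trays along the row at y≈390. The second silver box is hidden behind the gripper, but shows in the wrist view at (185,242).

Possible confusions, in scene pixels unless noted:
- **Box:** purple (313,245), purple (603,257), orange (160,340) and a large grey block at (255,220). The silver ones at (212,290) and wrist (185,242) are right.
- **Ring and bangle:** only the pieces already fixed in the trays.

Next I'll measure from pixels and check the left box in a crop.

```bash
cat >> h.py <<'E'
def ray(cam,uv,z,s=1.0):
    c=arm.get_calibration(cam); f=210/np.tan(np.radians(c['vertical_fov']/2)); x,y=uv[0]/s-c['cx'],uv[1]/s-c['cy']
    if cam=='wrist':
        o=arm.get_obs(); r=np.hypot(x,y); t=r/f; d=np.array([x/r*np.sin(t),y/r*np.sin(t),np.cos(t)])
        H=c['hand_eye']; Q=R.from_quat(o['orientation']); d=Q.apply(H[:3,:3]@d); p=Q.apply(H[:3,3])+o['eef_pos']
    else:
        Q=R.from_rotvec(np.ravel(c['rvec'])).inv(); d=Q.apply([x/f,y/f,1]); p=-Q.apply(np.ravel(c['tvec']))
    return ((p+d*(z/1000-p[2])/d[2])*1000).round().astype(int)[:2].tolist()
E
python3 - <<'E'
from h import *
g=lambda c,L,z:[ray(c,p,z,1.4) for p in L]
print('box2 top',g('wrist',[(173,215),(215,240),(202,271),(157,247)],20))
print('traybox rim wrist',g('wrist',[(276,138),(446,137),(439,366),(289,366)],22))
print('traybox rim scene',g('scene',[(350,350),(475,350),(479,430),(346,428)],22))
print('trayring rim scene',g('scene',[(194,354),(321,352),(322,430),(186,433)],22))
print('traybang rim scene',g('scene',[(494,350),(617,350),(632,430),(496,427)],22))
print('box1 top',g('scene',[(196,284),(224,278),(230,290),(201,299)],20))
print('bangle top ctr',g('scene',[(302,299)],12),'trayb bangle',g('scene',[(526,389)],16))
print('rings top ctr',g('scene',[(501,283),(622,296),(212,385)],30))
save('scene','s1.png',(120,150,460,320),2.3)
print(spots('side','box_a_mid'),spots('side','ring_a_mid'))
E
```

```text
box2 top [[481, 39], [520, 16], [504, -10], [462, 12]]
traybox rim wrist [[578, 97], [709, 95], [708, -95], [577, -97]]
traybox rim scene [[581, -94], [578, 97], [715, 95], [715, -93]]
trayring rim scene [[592, -330], [586, -138], [719, -126], [727, -316]]
traybang rim scene [[577, 126], [574, 314], [712, 311], [710, 119]]
box1 top [[452, -353], [438, -309], [464, -295], [484, -339]]
bangle top ctr [[474, -177]] trayb bangle [[643, 169]]
rings top ctr [[450, 146], [474, 339], [652, -291]]Traceback (most recent call last):
  File "<stdin>", line 12, in <module>
  File "h.py", line 5, in spots
    o=arm.get_obs() ; r=arm.spot_in(cam,q); c=arm.get_calibration(cam); out=[]
                        ~~~~~~~~~~~^^^^^^^
ValueError: no camera of that name has taken a picture
```

View pics/s1.png

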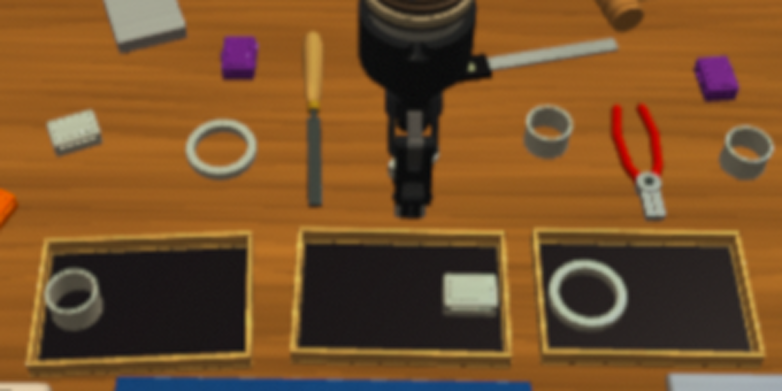

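The crop shows a silver lidded pill box at (73,130), which is the right one. The bangle is at (221,147) and the rings at (548,130) and (746,150). I'll start with the middle box, at about (492,14), with its long side at about −29°.

Emit:
servo_tool(
  travel=[
    [-183, 14, -80],
    [-183, 14, -80],
    [-183, 14, -80],
    [-183, 14, -80],
    [-183, 14, -80],
    [-183, 14, -80],
    [-183, 14, -80],
    [-183, 14, -80],
    [-183, 14, -80],
  ],
  rotation=[
    [0, 0, 60],
    [0, 0, 60],
    [0, 0, 60],
    [0, 0, 60],
    [0, 0, 60],
    [0, 0, 60],
    [0, 0, 60],
    [0, 0, 60],
    [0, 0, 60],
  ],
  fingers=80,
)

```text
time: 1.85
eef_pos: [0.4921, 0.014, 0.1516]
orientation: [0.26, 0.966, 0.0, 0.0]
ft_force: [-0.1, -0.8, -0.8]
width: 0.802
finger_force: 0.0
```

```bash
python3 - <<'E'
from h import *
save('wrist','w1.png',None,1.4); print(spots('wrist','box_a_mid'),spots('wrist','file'))
o=arm.get_obs();print(o['eef_pos'].round(4),o['orientation'].round(3),o['joints'].round(2),o['width'])
E
```

```text
[(0.48, np.int64(450), np.int64(152), np.int64(27))] [(0.91, np.int64(406), np.int64(-82), np.int64(13)), (0.6, np.int64(470), np.int64(-173), np.int64(12))]
[0.4921 0.014  0.1514] [0.26  0.966 0.    0.   ] [-0.18 -0.04  2.09  0.    1.09 -1.22] 0.7975827979504848
```

View pics/w1.png

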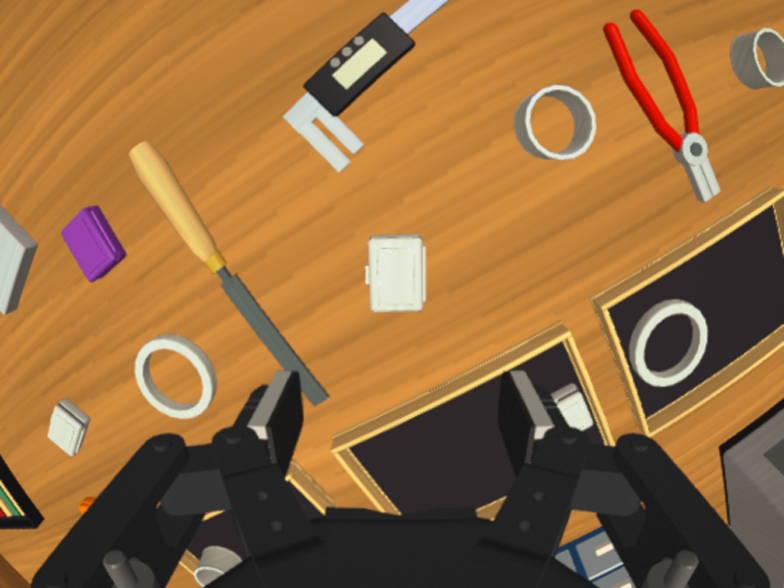

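The wrist view shows the box at (397,273) lined up with the fingers. Both rings, the bangle at (175,377), box 1 at (68,428) and the pliers at (670,110) are also in view.

```bash
python3 - <<'E'
from h import *
g=lambda c,L,z:[ray(c,p,z,1.4) for p in L]
def ctr(L,z): return np.mean(g('wrist',L,z),0)
print('box2 top',g('wrist',[(371,237),(423,237),(421,311),(372,310)],20),ctr([(371,237),(423,237),(421,311),(372,310)],20))
print('ringA top ctr',ctr([(527,122),(595,122),(561,87),(561,158)],30))
print('ringB top',g('wrist',[(770,60)],30))
print('bangle',ctr([(135,365),(216,383),(170,337),(182,417)],12),g('wrist',[(175,377)],12))
print('box1',ctr([(65,401),(89,409),(77,450),(50,441)],20))
print('pliers nose etc',g('wrist',[(706,197),(612,28),(640,14),(695,148)],8))
print('file tip',g('wrist',[(316,401),(140,147)],5))
print('caliper jaw',g('wrist',[(341,170),(361,150),(290,117)],5))
E
```

```text
box2 top [[457, 14], [473, 41], [514, 17], [497, -10]] [485.25  15.5 ]
ringA top ctr [450.   148.75]
ringB top [[474, 337]]
bangle [ 469.75 -172.25] [[470, -172]]
box1 [ 454.5  -310.25]
pliers nose etc [[548, 241], [410, 224], [409, 252], [511, 247]]
file tip [[542, -87], [317, -95]]
caliper jaw [[412, 17], [407, 35], [364, 7]]
```

Emit:
servo_tool(
  travel=[
    [-5, 1, -40],
    [-5, 1, -80],
    [-5, 1, -110],
    [-5, 1, -130],
    [-5, 1, -142],
    [-5, 1, -151],
    [-5, 1, -151],
    [-5, 1, -151],
  ],
  rotation=[
    [0, 0, 0],
    [0, 0, 0],
    [0, 0, 0],
    [0, 0, 0],
    [0, 0, 0],
    [0, 0, 0],
    [0, 0, 0],
    [0, 0, 0],
  ],
  fingers=65,
)

```text
time: 2.8
eef_pos: [0.4878, 0.0149, 0.0011]
orientation: [0.259, 0.966, 0.0, 0.001]
ft_force: [-0.1, -0.7, -0.2]
width: 0.65
finger_force: 0.0
```

Emit:
servo_tool(
  travel=[
    [0, 0, 0],
    [0, 0, 0],
    [0, 0, 0],
    [0, 0, 0],
    [0, 0, 0],
    [0, 0, 0],
  ],
  rotation=[
    [0, 0, 0],
    [0, 0, 0],
    [0, 0, 0],
    [0, 0, 0],
    [0, 0, 0],
    [0, 0, 0],
  ],
  fingers=0,
)

```text
time: 3.4
eef_pos: [0.4883, 0.0148, 0.0018]
orientation: [0.259, 0.966, 0.0, 0.001]
ft_force: [0.0, 0.6, 6.3]
width: 0.385
finger_force: 62.0
```

Emit:
servo_tool(
  travel=[
    [0, 0, 20],
    [0, 0, 60],
    [30, -10, 90],
    [70, -25, 90],
    [110, -45, 90],
    [155, -70, 90],
    [155, -70, 90],
    [155, -70, 90],
    [155, -70, 90],
    [155, -70, 70],
  ],
  rotation=[
    [0, 0, 0],
    [0, 0, -5],
    [0, 0, -13],
    [0, 0, -21],
    [0, 0, -29],
    [0, 0, -37],
    [0, 0, -45],
    [0, 0, -53],
    [0, 0, -60],
    [0, 0, -60],
  ],
)

```text
time: 4.4
eef_pos: [0.644, -0.0555, 0.0726]
orientation: [0.708, 0.706, 0.001, 0.002]
ft_force: [0.5, 0.6, -0.8]
width: 0.38
finger_force: 61.2
```

```bash
python3 - <<'E'
from h import *
save('wrist','w2.png',None,1.4)
o=arm.get_obs();print(o['eef_pos'].round(4),o['width'],o['finger_force'],o['ft_force'])
E
```

```text
[ 0.6404 -0.0547  0.0669] 0.3841679022027122 61.18716984987259 [-2.49360101  0.25811162 -2.66537382]
```

View pics/w2.png

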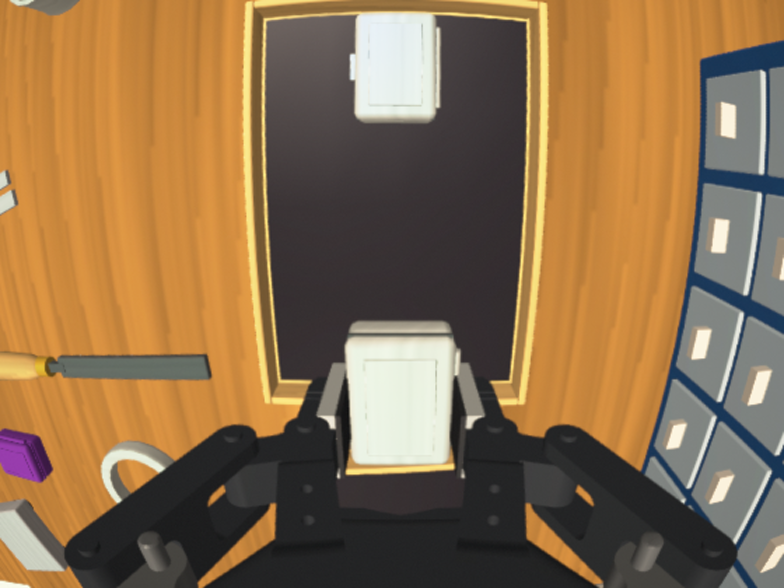

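The box is held level at (400,400), over the free end of the tray. I'll lower and release it.

Emit:
servo_tool(
  travel=[
    [0, 4, -15],
    [0, 4, -35],
    [0, 4, -50],
    [0, 4, -58],
    [0, 4, -63],
    [0, 4, -65],
    [0, 4, -65],
    [0, 4, -65],
  ],
  rotation=[
    [0, 0, 0],
    [0, 0, 0],
    [0, 0, 0],
    [0, 0, 0],
    [0, 0, 0],
    [0, 0, 0],
    [0, 0, 0],
    [0, 0, 0],
  ],
)

```text
time: 5.25
eef_pos: [0.6427, -0.0512, 0.006]
orientation: [0.707, 0.707, 0.0, 0.001]
ft_force: [-0.5, 0.4, -0.3]
width: 0.378
finger_force: 61.2
```

Emit:
servo_tool(
  travel=[
    [0, 0, -1],
    [0, 0, -1],
  ],
  rotation=[
    [0, 0, 0],
    [0, 0, 0],
  ],
)

```text
time: 5.45
eef_pos: [0.6427, -0.0511, 0.0058]
orientation: [0.707, 0.707, 0.0, 0.001]
ft_force: [-2.0, 0.2, 4.6]
width: 0.381
finger_force: 61.9
```

Emit:
servo_tool(
  travel=[
    [0, 0, 0],
    [0, 0, 0],
    [0, 0, 0],
    [0, 0, 10],
    [0, 0, 50],
    [0, 0, 100],
    [-40, -30, 130],
    [-80, -60, 145],
    [-120, -90, 145],
    [-150, -130, 145],
  ],
  rotation=[
    [0, 0, 0],
    [0, 0, 0],
    [0, 0, 0],
    [0, 0, 0],
    [0, 0, 0],
    [0, 0, 0],
    [0, 0, 5],
    [0, 0, 10],
    [0, 0, 15],
    [0, 0, 20],
  ],
  fingers=65,
)

```text
time: 6.45
eef_pos: [0.4968, -0.174, 0.1511]
orientation: [0.571, 0.821, 0.0, 0.001]
ft_force: [0.6, -1.0, 0.6]
width: 0.65
finger_force: 0.0
```

Emit:
servo_tool(
  travel=[
    [-20, -40, 0],
    [-35, -80, 0],
    [-35, -120, 0],
    [-35, -135, 0],
    [-35, -135, 0],
  ],
  rotation=[
    [0, 0, 0],
    [0, 0, 0],
    [0, 0, 0],
    [0, 0, 0],
    [0, 0, 0],
  ],
)

```text
time: 6.95
eef_pos: [0.463, -0.3104, 0.1499]
orientation: [0.575, 0.818, -0.0, 0.001]
ft_force: [-0.2, 1.0, 0.2]
width: 0.652
finger_force: 0.0
```

```bash
python3 - <<'E'
from h import *
save('wrist','w3.png',None,1.4)
o=arm.get_obs();print(o['eef_pos'].round(4),o['width'],o['joints'].round(2))
E
```

```text
[ 0.463  -0.3087  0.1494] 0.6507341549820224 [-0.77  0.11  1.94  0.    1.09 -1.12]
```

View pics/w3.png

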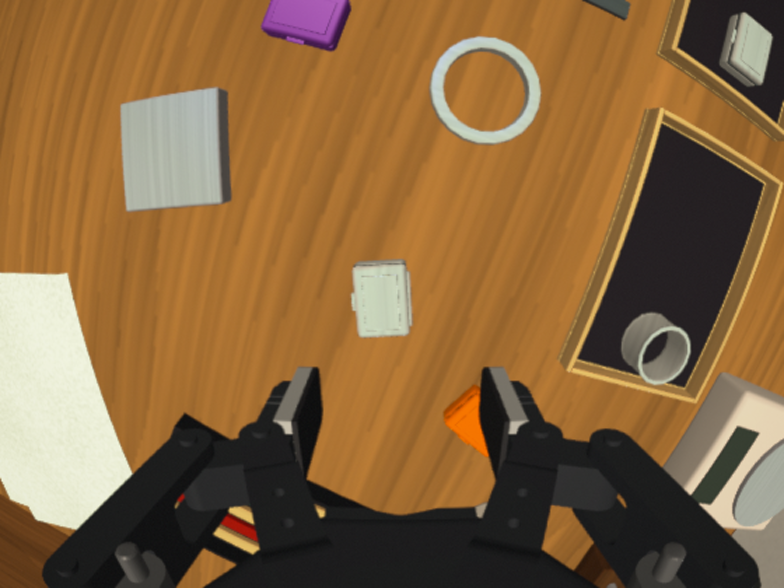

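Box 1 shows at (382,298), with the orange decoy at (470,420) and clear of it. The box I placed is at (747,50), inside its tray.

```bash
python3 - <<'E'
from h import *
g=lambda L,z:np.array([ray('wrist',p,z,1.4) for p in L])
b=g([(356,267),(404,263),(409,335),(360,337)],20); print(b.tolist(),b.mean(0)); v=b[2]-b[1]+b[3]-b[0]; print(np.degrees(np.arctan2(v[1],v[0])), np.linalg.norm(v)/2)
print('bangle',g([(431,90),(541,92),(486,38),(487,143)],12).mean(0))
t=g([(659,108),(781,180),(697,401),(562,368)],22); print('tray',t.tolist(),t.mean(0))
print('ring',g([(666,355)],34), 'placed box',g([(747,45)],24))
print('orange',g([(445,417),(476,388)],20))
E
```

```text
[[433, -307], [460, -295], [479, -338], [450, -351]] [ 455.5  -322.75]
-67.5205656028969 47.077064479425644
bangle [ 470.75 -175.75]
tray [[579, -137], [707, -127], [723, -316], [588, -326]] [ 649.25 -226.5 ]
ring [[ 656 -288]] placed box [[634 -51]]
orange [[ 525 -389]
 [ 536 -360]]
```

Emit:
servo_tool(
  travel=[
    [-6, -14, -30],
    [-6, -14, -70],
    [-6, -14, -90],
    [-6, -14, -90],
    [-6, -14, -90],
  ],
  rotation=[
    [0, 0, 2.5],
    [0, 0, 2.5],
    [0, 0, 2.5],
    [0, 0, 2.5],
    [0, 0, 2.5],
  ],
)

```text
time: 7.5
eef_pos: [0.4576, -0.3213, 0.0595]
orientation: [0.555, 0.832, 0.0, -0.0]
ft_force: [0.0, -0.3, 0.7]
width: 0.651
finger_force: 0.0
```

Emit:
servo_tool(
  travel=[
    [0, -2, -25],
    [0, -2, -45],
    [0, -2, -55],
    [0, -2, -57],
    [0, -2, -57],
  ],
  rotation=[
    [0, 0, 0],
    [0, 0, 0],
    [0, 0, 0],
    [0, 0, 0],
    [0, 0, 0],
  ],
)

```text
time: 8.0
eef_pos: [0.4578, -0.325, 0.0034]
orientation: [0.555, 0.832, -0.0, 0.001]
ft_force: [0.1, 0.4, -0.0]
width: 0.649
finger_force: 0.0
```

Emit:
servo_tool(
  travel=[
    [0, 0, 0],
    [0, 0, 0],
    [0, 0, 0],
    [0, 0, 0],
    [0, 0, 0],
  ],
  rotation=[
    [0, 0, 0],
    [0, 0, 0],
    [0, 0, 0],
    [0, 0, 0],
    [0, 0, 0],
  ],
  fingers=0,
)

```text
time: 8.5
eef_pos: [0.4581, -0.3257, 0.004]
orientation: [0.556, 0.831, -0.0, 0.001]
ft_force: [-0.2, 0.1, 6.0]
width: 0.38
finger_force: 62.9
```

Emit:
servo_tool(
  travel=[
    [0, 0, 30],
    [0, 0, 80],
    [20, 30, 100],
    [40, 70, 100],
    [60, 115, 100],
    [85, 155, 100],
    [110, 195, 100],
    [135, 235, 100],
    [160, 275, 100],
    [180, 315, 100],
  ],
  rotation=[
    [0, 0, 0],
    [0, 0, 0],
    [0, 0, -4],
    [0, 0, -8],
    [0, 0, -12],
    [0, 0, -16],
    [0, 0, -20],
    [0, 0, -22.5],
    [0, 0, -22.5],
    [0, 0, -22.5],
  ],
)

```text
time: 9.5
eef_pos: [0.6377, -0.0078, 0.1019]
orientation: [0.707, 0.707, -0.0, -0.0]
ft_force: [1.1, -0.3, -0.6]
width: 0.381
finger_force: 62.1
```

Emit:
servo_tool(
  travel=[
    [5, 13, 0],
    [5, 13, -20],
    [5, 13, -40],
    [5, 13, -40],
    [5, 13, -40],
  ],
  rotation=[
    [0, 0, 0],
    [0, 0, 0],
    [0, 0, 0],
    [0, 0, 0],
    [0, 0, 0],
  ],
)

```text
time: 10.0
eef_pos: [0.6412, 0.0029, 0.0616]
orientation: [0.707, 0.707, -0.001, -0.001]
ft_force: [0.4, 0.4, -0.5]
width: 0.38
finger_force: 62.1
```

```bash
python3 - <<'E'
from h import *
save('wrist','w4.png',None,1.4)
o=arm.get_obs();print(o['eef_pos'].round(4),o['width'],o['orientation'].round(3))
E
```

```text
[0.6421 0.0028 0.0628] 0.3814560301476967 [0.707 0.707 0.    0.   ]
```

View pics/w4.png

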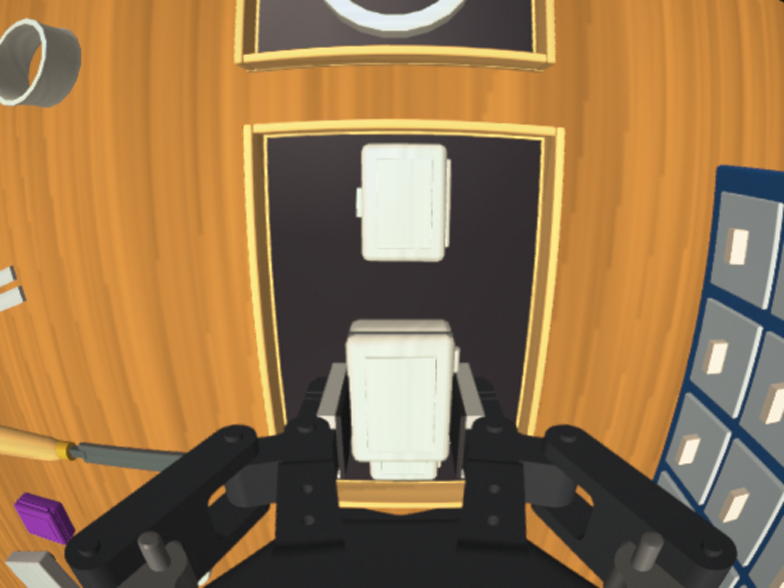

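The held box is at (400,395). The first box shows behind it at (403,468) and the fixed one at (403,200). I'll check the gaps.

```bash
python3 - <<'E'
from h import *
for z in (76,80): print('held',[ray('wrist',p,z,1.4) for p in [(400,335),(400,463)]])
print('placed end (back)',ray('wrist',(403,478),24,1.4),'fixed',[ray('wrist',p,24,1.4) for p in [(403,261),(403,150)]],'tray',[ray('wrist',p,22,1.4) for p in [(250,128),(560,128),(400,512)]])
E
```

```text
held [[642, 27], [642, -22]]
held [[642, 29], [642, -19]]
placed end (back) [643, -74] fixed [[643, 39], [643, 84]] tray [[580, 95], [708, 96], [642, -100]]
```

Emit:
servo_tool(
  travel=[
    [0, 2, -20],
    [0, 2, -40],
    [0, 2, -48],
    [0, 2, -52],
    [0, 2, -54],
    [0, 2, -55.5],
    [0, 2, -55.5],
  ],
  rotation=[
    [0, 0, 0],
    [0, 0, 0],
    [0, 0, 0],
    [0, 0, 0],
    [0, 0, 0],
    [0, 0, 0],
    [0, 0, 0],
  ],
)

```text
time: 10.75
eef_pos: [0.6429, 0.0051, 0.008]
orientation: [0.707, 0.707, 0.001, 0.001]
ft_force: [-0.0, -0.7, 0.9]
width: 0.381
finger_force: 62.3
```

Emit:
servo_tool(
  travel=[
    [0, 0, -0.7],
    [0, 0, -0.7],
  ],
  rotation=[
    [0, 0, 0],
    [0, 0, 0],
  ],
)

```text
time: 10.95
eef_pos: [0.643, 0.0052, 0.008]
orientation: [0.707, 0.707, 0.0, 0.001]
ft_force: [-1.6, -0.6, 6.4]
width: 0.382
finger_force: 63.0
```

Emit:
servo_tool(
  travel=[
    [0, 0, 0],
    [0, 0, 0],
    [0, 0, 0],
    [0, 0, 20],
    [0, 0, 60],
    [0, 0, 110],
    [-25, 10, 140],
    [-65, 35, 140],
    [-100, 60, 140],
    [-100, 60, 140],
  ],
  rotation=[
    [0, 0, 0],
    [0, 0, 0],
    [0, 0, 0],
    [0, 0, 0],
    [0, 0, 0],
    [0, 0, 0],
    [0, 0, 0],
    [0, 0, 0],
    [0, 0, 0],
    [0, 0, 0],
  ],
  fingers=60,
)

```text
time: 11.95
eef_pos: [0.5371, 0.0679, 0.1445]
orientation: [0.706, 0.708, -0.001, -0.002]
ft_force: [-0.1, 0.1, 0.5]
width: 0.598
finger_force: 0.0
```

```bash
python3 - <<'E'
from h import *
save('wrist','w5.png',None,1.4)
print('caliper blade',[ray('scene',p,4,1.4) for p in [(470,252),(500,248),(543,240)]])
o=arm.get_obs();print(o['eef_pos'].round(4),o['width'],spots('wrist','ring_a_mid'))
E
```

```text
caliper blade [[358, 103], [347, 156], [327, 233]]
[0.5397 0.0667 0.1453] 0.6006518955574458 []
```

View pics/w5.png

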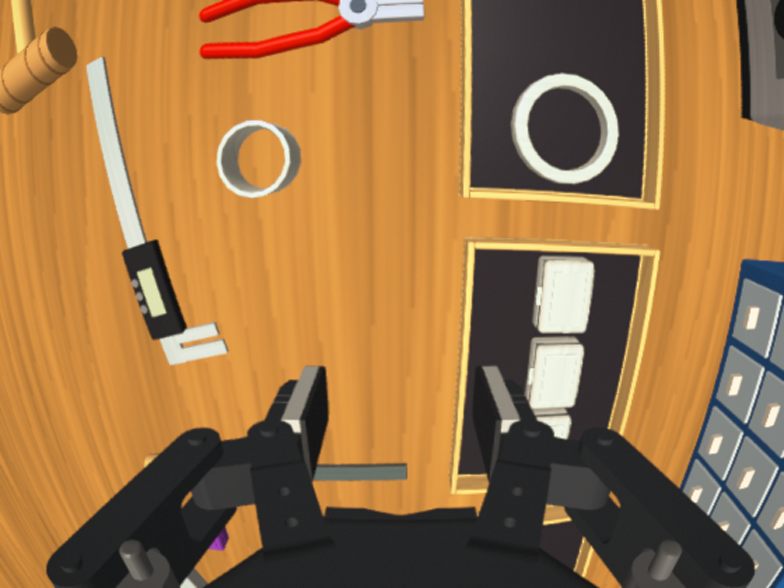

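The three boxes sit in a row in the tray with gaps between them. Ring A's rim is centred at (255,158), and the caliper is well away from it.

```bash
python3 - <<'E'
from h import *
r=np.array([ray('wrist',p,30,1.4) for p in [(218,160),(291,155),(256,121),(255,196)]]); print(r.tolist(),r.mean(0),arm.get_obs()['eef_pos'])
E
```

```text
[[433, 147], [479, 147], [458, 168], [456, 124]] [456.5 146.5] [0.54148928 0.06585149 0.14598404]
```

Emit:
servo_tool(
  travel=[
    [-35, 30, -10],
    [-65, 60, -40],
    [-88, 81, -70],
    [-88, 81, -90],
    [-88, 81, -90],
    [-88, 81, -90],
  ],
  rotation=[
    [0, 0, 0],
    [0, 0, 0],
    [0, 0, 0],
    [0, 0, 0],
    [0, 0, 0],
    [0, 0, 0],
  ],
  fingers=88,
)

```text
time: 12.65
eef_pos: [0.4557, 0.146, 0.0566]
orientation: [0.707, 0.707, 0.0, 0.0]
ft_force: [0.1, 0.2, 0.3]
width: 0.875
finger_force: 0.0
```

Emit:
servo_tool(
  travel=[
    [-2, 1, -20],
    [-2, 1, -40],
    [-2, 1, -50],
    [-2, 1, -52],
    [-2, 1, -52],
  ],
  rotation=[
    [0, 0, 0],
    [0, 0, 0],
    [0, 0, 0],
    [0, 0, 0],
    [0, 0, 0],
  ],
)

```text
time: 13.15
eef_pos: [0.4533, 0.1471, 0.0048]
orientation: [0.707, 0.707, 0.001, 0.0]
ft_force: [0.0, -0.9, -0.3]
width: 0.878
finger_force: 0.0
```

Emit:
servo_tool(
  travel=[
    [0, 0, 0],
    [0, 0, 0],
    [0, 0, 0],
    [0, 0, 0],
    [0, 0, 0],
    [0, 0, 0],
  ],
  rotation=[
    [0, 0, 0],
    [0, 0, 0],
    [0, 0, 0],
    [0, 0, 0],
    [0, 0, 0],
    [0, 0, 0],
  ],
  fingers=0,
)

```text
time: 13.75
eef_pos: [0.4532, 0.1475, 0.0053]
orientation: [0.707, 0.707, 0.001, 0.001]
ft_force: [0.1, -1.3, 5.9]
width: 0.513
finger_force: 61.8
```

Emit:
servo_tool(
  travel=[
    [0, 0, 30],
    [0, 0, 80],
    [20, -30, 110],
    [45, -70, 110],
    [70, -110, 110],
    [95, -150, 110],
    [120, -190, 110],
    [145, -230, 110],
    [170, -270, 110],
    [190, -305, 110],
  ],
  rotation=[
    [0, 0, 0],
    [0, 0, 0],
    [0, 0, 0],
    [0, 0, 0],
    [0, 0, 0],
    [0, 0, 0],
    [0, 0, 0],
    [0, 0, 0],
    [0, 0, 0],
    [0, 0, 0],
  ],
)

```text
time: 14.75
eef_pos: [0.6426, -0.1597, 0.1133]
orientation: [0.707, 0.707, -0.0, -0.0]
ft_force: [1.0, 0.9, -1.5]
width: 0.515
finger_force: 61.6
```

Emit:
servo_tool(
  travel=[
    [5, -11, -10],
    [5, -11, -30],
    [5, -11, -50],
    [5, -11, -50],
    [5, -11, -50],
  ],
  rotation=[
    [0, 0, 0],
    [0, 0, 0],
    [0, 0, 0],
    [0, 0, 0],
    [0, 0, 0],
  ],
)

```text
time: 15.25
eef_pos: [0.6461, -0.1677, 0.063]
orientation: [0.707, 0.707, -0.0, -0.001]
ft_force: [-0.2, -0.2, 0.6]
width: 0.513
finger_force: 61.5
```

```bash
python3 - <<'E'
from h import *
save('wrist','w6.png',None,1.4)
o=arm.get_obs();print(o['eef_pos'].round(4),o['width'],o['finger_force'])
E
```

```text
[ 0.647  -0.1681  0.0644] 0.5096153214737648 61.50158230215311
```

View pics/w6.png

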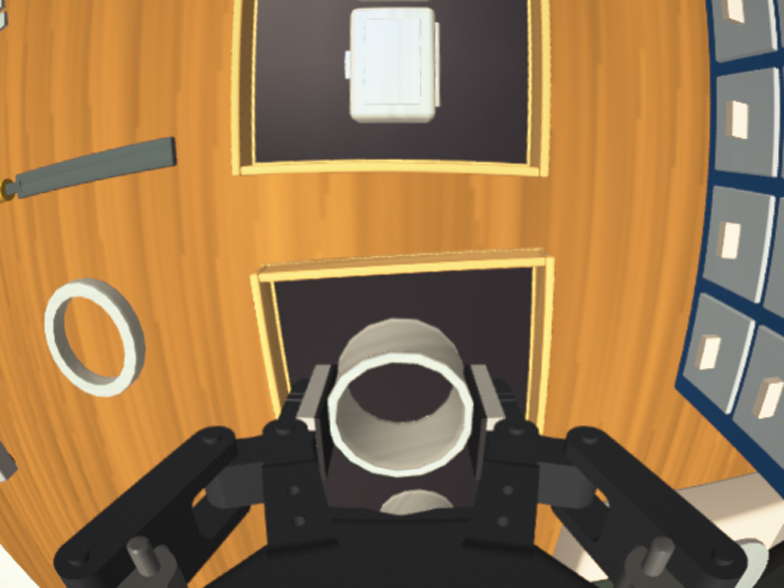

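The ring is held upright at (400,412), over the near part of the ring tray. Now I'll check its position against the tray.

```bash
python3 - <<'E'
from h import *
g=lambda L,z:np.array([ray('wrist',p,z,1.4) for p in L])
print('tray',g([(254,272),(552,256)],22).tolist(),'ring',g([(329,415),(471,415),(400,355),(400,473)],89).mean(0))
print('bangle',g([(45,330),(136,345),(80,282),(107,394)],12).mean(0))
E
```

```text
tray [[583, -137], [712, -130]] ring [ 646.75 -166.5 ]
bangle [ 473.5  -176.25]
```

Emit:
servo_tool(
  travel=[
    [2, -3, -20],
    [2, -3, -40],
    [2, -3, -48],
    [2, -3, -52],
    [2, -3, -54],
    [2, -3, -55.5],
    [2, -3, -55.5],
  ],
  rotation=[
    [0, 0, 0],
    [0, 0, 0],
    [0, 0, 0],
    [0, 0, 0],
    [0, 0, 0],
    [0, 0, 0],
    [0, 0, 0],
  ],
)

```text
time: 16.0
eef_pos: [0.6496, -0.1718, 0.0094]
orientation: [0.707, 0.707, 0.0, 0.001]
ft_force: [0.5, -0.3, 0.7]
width: 0.507
finger_force: 61.5
```

Emit:
servo_tool(
  travel=[
    [0, 0, -0.6],
    [0, 0, -0.6],
  ],
  rotation=[
    [0, 0, 0],
    [0, 0, 0],
  ],
)

```text
time: 16.2
eef_pos: [0.6496, -0.1719, 0.0094]
orientation: [0.707, 0.707, 0.0, 0.001]
ft_force: [-1.1, -0.2, 4.5]
width: 0.509
finger_force: 62.0
```

Emit:
servo_tool(
  travel=[
    [0, 0, 0],
    [0, 0, 0],
    [0, 0, 0],
    [0, 0, 20],
    [0, 0, 60],
    [0, 0, 100],
    [-40, 0, 110],
    [-85, 0, 110],
    [-130, 0, 110],
    [-130, 0, 110],
  ],
  rotation=[
    [0, 0, 0],
    [0, 0, 0],
    [0, 0, 0],
    [0, 0, 0],
    [0, 0, 0],
    [0, 0, 0],
    [0, 0, 0],
    [0, 0, 0],
    [0, 0, 0],
    [0, 0, 0],
  ],
  fingers=70,
)

```text
time: 17.2
eef_pos: [0.5123, -0.1694, 0.1147]
orientation: [0.708, 0.707, -0.002, -0.004]
ft_force: [-0.5, -0.1, -1.1]
width: 0.698
finger_force: 0.0
```

Emit:
servo_tool(
  travel=[
    [-30, -4, -20],
    [-45, -4, -55],
    [-45, -4, -55],
    [-45, -4, -55],
  ],
  rotation=[
    [0, 0, 0],
    [0, 0, 0],
    [0, 0, 0],
    [0, 0, 0],
  ],
  fingers=100,
)

```text
time: 17.6
eef_pos: [0.4745, -0.1758, 0.0631]
orientation: [0.707, 0.707, 0.0, -0.0]
ft_force: [1.2, -0.3, -1.0]
width: 1.002
finger_force: 0.0
```

```bash
python3 - <<'E'
from h import *
save('wrist','w7.png',None,1.4)
o=arm.get_obs();print(o['eef_pos'].round(4),o['width'],o['finger_force'])
E
```

```text
[ 0.4758 -0.1764  0.0643] 0.9997043124937735 0.0
```

View pics/w7.png

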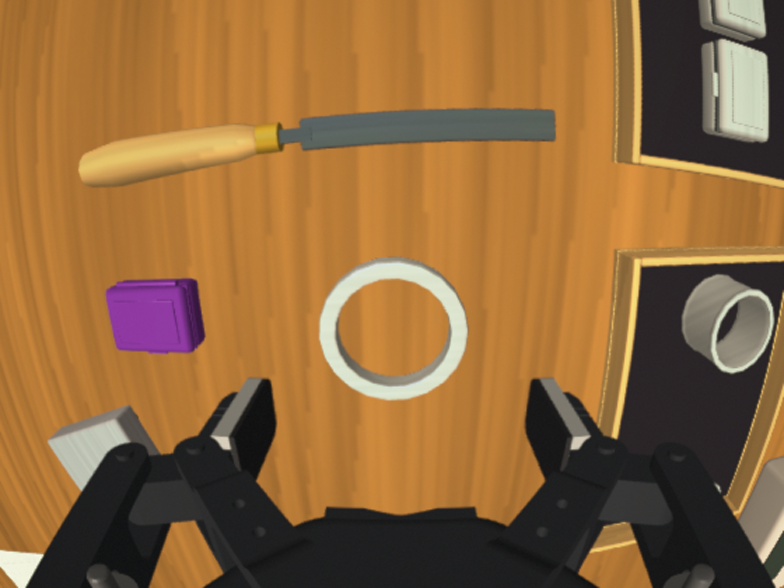

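Ring A stands in its tray at (730,322). The bangle is centred at (393,328), between the fingers, and the purple decoy is clear to the left.

```bash
python3 - <<'E'
from h import *
g=lambda L,z:np.array([ray('wrist',p,z,1.4) for p in L])
b=g([(320,327),(467,327),(393,262),(393,399)],12);print(b.tolist(),b.mean(0),arm.get_obs()['eef_pos'])
print('purple right',g([(203,310),(200,352)],18).tolist(), 'grey',g([(135,408),(158,450)],15).tolist())
E
```

```text
[[438, -175], [506, -175], [472, -144], [472, -213]] [ 472.   -176.75] [ 0.47579257 -0.17637508  0.06429225]
purple right [[383, -165], [377, -186]] grey [[326, -225], [334, -253]]
```

Emit:
servo_tool(
  travel=[
    [-3.5, 0, -20],
    [-3.5, 0, -45],
    [-3.5, 0, -60],
    [-3.5, 0, -66],
    [-3.5, 0, -69],
    [-3.5, 0, -69],
  ],
  rotation=[
    [0, 0, 0],
    [0, 0, 0],
    [0, 0, 0],
    [0, 0, 0],
    [0, 0, 0],
    [0, 0, 0],
  ],
)

```text
time: 18.25
eef_pos: [0.4719, -0.1762, -0.005]
orientation: [0.707, 0.707, 0.0, 0.001]
ft_force: [0.0, 0.4, 0.0]
width: 0.997
finger_force: 0.0
```

Emit:
servo_tool(
  travel=[
    [0, 0, 0],
    [0, 0, 0],
    [0, 0, 0],
    [0, 0, 0],
    [0, 0, 0],
  ],
  rotation=[
    [0, 0, 0],
    [0, 0, 0],
    [0, 0, 0],
    [0, 0, 0],
    [0, 0, 0],
  ],
  fingers=0,
)

```text
time: 18.75
eef_pos: [0.472, -0.1764, -0.004]
orientation: [0.707, 0.707, 0.0, 0.001]
ft_force: [-0.3, 1.5, 6.0]
width: 0.772
finger_force: 66.9
```

Emit:
servo_tool(
  travel=[
    [0, 0, 20],
    [0, 0, 60],
    [0, 0, 105],
    [15, 45, 110],
    [30, 90, 110],
    [45, 135, 110],
    [60, 180, 110],
    [75, 225, 110],
    [90, 270, 110],
    [90, 270, 110],
  ],
  rotation=[
    [0, 0, 0],
    [0, 0, 0],
    [0, 0, 0],
    [0, 0, 0],
    [0, 0, 0],
    [0, 0, 0],
    [0, 0, 0],
    [0, 0, 0],
    [0, 0, 0],
    [0, 0, 0],
  ],
)

```text
time: 19.75
eef_pos: [0.5618, 0.0992, 0.105]
orientation: [0.705, 0.709, 0.001, 0.0]
ft_force: [0.7, -0.8, -0.8]
width: 0.77
finger_force: 67.4
```

Emit:
servo_tool(
  travel=[
    [20, 40, 0],
    [40, 80, 0],
    [60, 120, 0],
    [81, 150, 0],
    [81, 168, -10],
    [81, 168, -30],
    [81, 168, -40],
    [81, 168, -40],
    [81, 168, -40],
  ],
  rotation=[
    [0, 0, 0],
    [0, 0, 0],
    [0, 0, 0],
    [0, 0, 0],
    [0, 0, 0],
    [0, 0, 0],
    [0, 0, 0],
    [0, 0, 0],
    [0, 0, 0],
  ],
)

```text
time: 20.65
eef_pos: [0.6412, 0.2614, 0.0638]
orientation: [0.707, 0.707, -0.0, -0.0]
ft_force: [0.2, 0.1, -1.4]
width: 0.775
finger_force: 67.4
```

```bash
python3 - <<'E'
from h import *
save('wrist','w8.png',None,1.4)
o=arm.get_obs();print(o['eef_pos'].round(4),o['width'],o['finger_force'])
E
```

```text
[0.6418 0.2616 0.0647] 0.7757608070186386 67.35213367268443
```

View pics/w8.png

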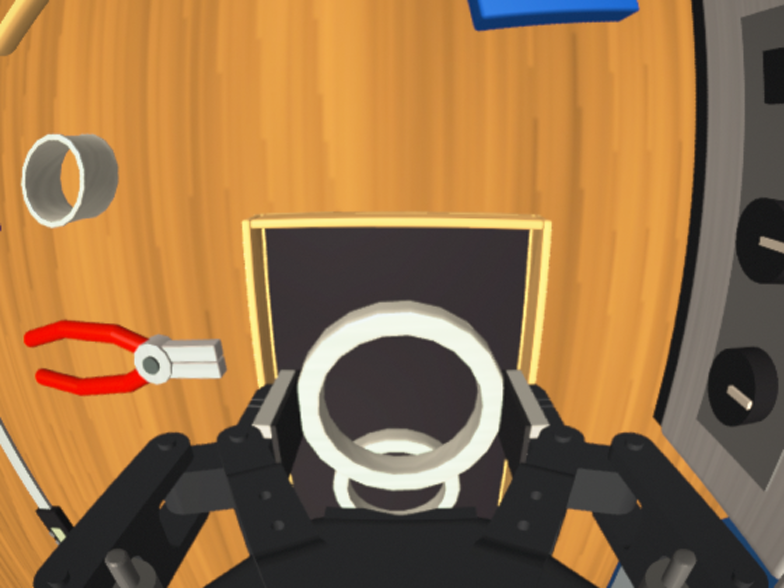

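The bangle is held level at (401,395), over the free half of the bangle tray, with the fixed bangle behind it at (397,475). Ring B is at (55,180).

```bash
python3 - <<'E'
from h import *
g=lambda L,z:np.array([ray('wrist',p,z,1.4) for p in L])
print('tray',g([(245,220),(551,219)],22).tolist(),'bangle',g([(298,395),(502,395),(400,304),(400,488)],80).mean(0))
print('ringB',g([(23,181),(84,180),(56,136),(52,226)],30).mean(0),arm.get_obs()['eef_pos'])
E
```

```text
tray [[575, 315], [706, 316]] bangle [641.25 263.25]
ringB [474.5 342. ] [0.6418494  0.26162521 0.06466806]
```

Emit:
servo_tool(
  travel=[
    [0.5, 0, -20],
    [0.5, 0, -40],
    [0.5, 0, -54],
    [0.5, 0, -60],
    [0.5, 0, -63],
    [0.5, 0, -64.5],
    [0.5, 0, -64.5],
  ],
  rotation=[
    [0, 0, 0],
    [0, 0, 0],
    [0, 0, 0],
    [0, 0, 0],
    [0, 0, 0],
    [0, 0, 0],
    [0, 0, 0],
  ],
)

```text
time: 21.4
eef_pos: [0.6427, 0.2625, 0.0004]
orientation: [0.707, 0.707, 0.001, 0.0]
ft_force: [-0.3, -0.2, -1.2]
width: 0.773
finger_force: 67.4
```

Emit:
servo_tool(
  travel=[
    [0, 0, -0.6],
    [0, 0, -0.6],
  ],
  rotation=[
    [0, 0, 0],
    [0, 0, 0],
  ],
)

```text
time: 21.6
eef_pos: [0.6428, 0.2626, 0.0001]
orientation: [0.707, 0.707, 0.001, 0.0]
ft_force: [-0.0, -0.2, 0.9]
width: 0.774
finger_force: 67.6
```

Emit:
servo_tool(
  travel=[
    [0, 0, 0],
    [0, 0, 0],
    [0, 0, 0],
    [0, 0, 15],
    [0, 0, 50],
    [0, 0, 90],
    [-40, 15, 110],
    [-85, 35, 110],
    [-130, 60, 110],
    [-130, 60, 110],
  ],
  rotation=[
    [0, 0, 0],
    [0, 0, 0],
    [0, 0, 0],
    [0, 0, 0],
    [0, 0, 0],
    [0, 0, 0],
    [0, 0, 0],
    [0, 0, 0],
    [0, 0, 0],
    [0, 0, 0],
  ],
  fingers=88,
)

```text
time: 22.6
eef_pos: [0.507, 0.3245, 0.1094]
orientation: [0.706, 0.709, -0.001, -0.001]
ft_force: [1.0, 0.5, 0.5]
width: 0.884
finger_force: 0.0
```

Emit:
servo_tool(
  travel=[
    [-25, 10, 0],
    [-37, 17, -30],
    [-37, 17, -50],
    [-37, 17, -50],
    [-37, 17, -50],
  ],
  rotation=[
    [0, 0, 0],
    [0, 0, 0],
    [0, 0, 0],
    [0, 0, 0],
    [0, 0, 0],
  ],
)

```text
time: 23.1
eef_pos: [0.4759, 0.3393, 0.0596]
orientation: [0.707, 0.707, 0.0, 0.0]
ft_force: [0.0, 0.7, -0.1]
width: 0.883
finger_force: 0.0
```

```bash
python3 - <<'E'
from h import *
save('wrist','w9.png',None,1.4)
o=arm.get_obs();print(o['eef_pos'].round(4),o['width'],o['finger_force'])
E
```

```text
[0.4766 0.3396 0.0604] 0.88180643464824 0.0
```

View pics/w9.png

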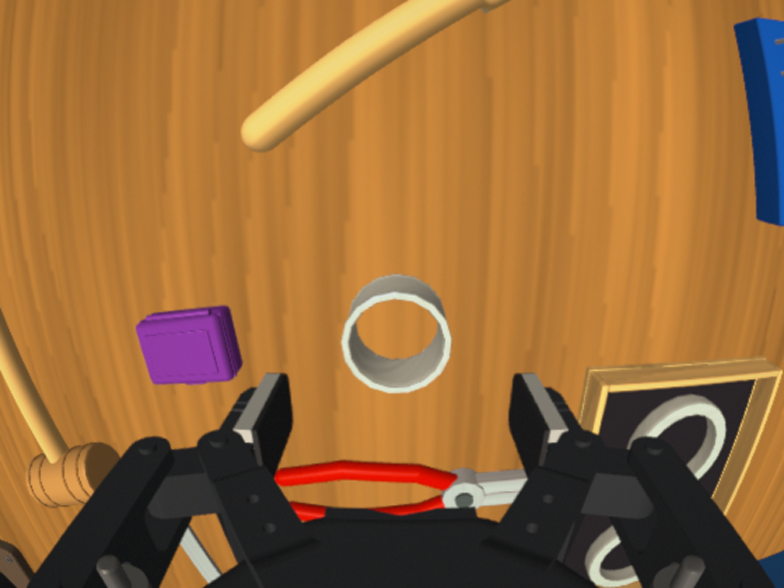

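The bangle lies flat in its tray at (677,440). Ring B's rim is centred at (397,342), between the fingers, and the purple decoy at (190,345) and the pliers are clear. I'll get the final offset before closing.

```bash
python3 - <<'E'
from h import *
g=lambda L,z:np.array([ray('wrist',p,z,1.4) for p in L])
print('ringB',g([(342,342),(451,342),(397,293),(397,392)],30).mean(0),'purple',g([(228,308),(241,362)],20).tolist(),'plier top',g([(345,461)],12).tolist(),arm.get_obs()['eef_pos'])
E
```

```text
ringB [474.75 342.25] purple [[399, 354], [402, 328]] plier top [[447, 267]] [0.4765845  0.33956239 0.06041103]
```

Emit:
servo_tool(
  travel=[
    [-2, 2, -20],
    [-2, 2, -40],
    [-2, 2, -52],
    [-2, 2, -55],
    [-2, 2, -55],
  ],
  rotation=[
    [0, 0, 0],
    [0, 0, 0],
    [0, 0, 0],
    [0, 0, 0],
    [0, 0, 0],
  ],
)

```text
time: 23.65
eef_pos: [0.4736, 0.3414, 0.0042]
orientation: [0.707, 0.707, 0.0, 0.0]
ft_force: [-1.0, -0.0, -0.2]
width: 0.879
finger_force: 0.0
```

Emit:
servo_tool(
  travel=[
    [0, 0, 0],
    [0, 0, 0],
    [0, 0, 0],
    [0, 0, 0],
    [0, 0, 0],
    [0, 0, 0],
  ],
  rotation=[
    [0, 0, 0],
    [0, 0, 0],
    [0, 0, 0],
    [0, 0, 0],
    [0, 0, 0],
    [0, 0, 0],
  ],
  fingers=0,
)

```text
time: 24.25
eef_pos: [0.4743, 0.342, 0.0055]
orientation: [0.707, 0.707, 0.001, 0.0]
ft_force: [-0.2, -0.6, 6.5]
width: 0.516
finger_force: 61.5
```

Emit:
servo_tool(
  travel=[
    [0, 0, 30],
    [0, 0, 75],
    [0, 0, 115],
    [15, -40, 120],
    [30, -85, 120],
    [44, -130, 120],
    [58, -175, 120],
    [72, -220, 120],
    [86, -265, 120],
    [86, -265, 120],
  ],
  rotation=[
    [0, 0, 0],
    [0, 0, 0],
    [0, 0, 0],
    [0, 0, 0],
    [0, 0, 0],
    [0, 0, 0],
    [0, 0, 0],
    [0, 0, 0],
    [0, 0, 0],
    [0, 0, 0],
  ],
)

```text
time: 25.25
eef_pos: [0.5604, 0.0715, 0.1239]
orientation: [0.709, 0.705, -0.0, 0.001]
ft_force: [-0.6, 1.2, -0.7]
width: 0.521
finger_force: 61.3
```

Emit:
servo_tool(
  travel=[
    [15, -45, 0],
    [30, -90, 0],
    [45, -135, 0],
    [60, -180, 0],
    [72, -225, 0],
    [84, -265, 0],
    [92, -300, 0],
    [92, -308, -20],
    [92, -308, -45],
    [92, -308, -45],
  ],
  rotation=[
    [0, 0, 0],
    [0, 0, 0],
    [0, 0, 0],
    [0, 0, 0],
    [0, 0, 0],
    [0, 0, 0],
    [0, 0, 0],
    [0, 0, 0],
    [0, 0, 0],
    [0, 0, 0],
  ],
)

```text
time: 26.25
eef_pos: [0.6473, -0.2289, 0.0726]
orientation: [0.707, 0.707, -0.001, -0.006]
ft_force: [-0.4, 0.7, 0.4]
width: 0.515
finger_force: 61.3
```

```bash
python3 - <<'E'
from h import *
save('wrist','w10.png',None,1.4)
o=arm.get_obs();print(o['eef_pos'].round(4),o['width'],o['finger_force'])
E
```

```text
[ 0.6486 -0.2292  0.0749] 0.5144551674613577 61.3161513581872
```

View pics/w10.png

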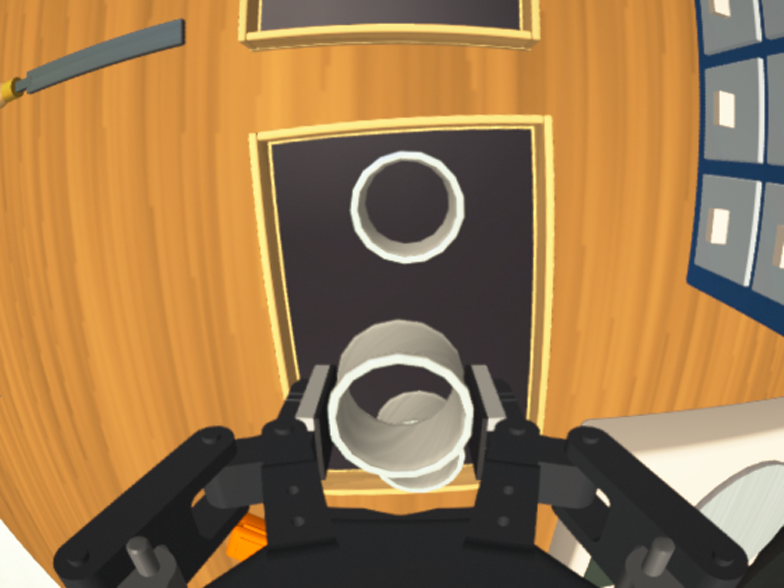

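Ring A stands at (407,207), the fixed ring at (425,450), and the held ring is between them at (400,415).

```bash
python3 - <<'E'
from h import *
g=lambda L,z:np.array([ray('wrist',p,z,1.4) for p in L])
z=arm.get_obs()['eef_pos'][2]*1000-5.5+30
print('A',g([(351,207),(463,207),(407,153),(407,263)],34).mean(0),'held',g([(329,415),(471,415),(400,355),(400,475)],z).mean(0),'fixed back',g([(420,491)],34).tolist(),'tray',g([(250,138),(551,118)],22).tolist(), arm.get_obs()['eef_pos'])
E
```

```text
A [ 650.5  -171.25] held [ 648.   -227.75] fixed back [[658, -316]] tray [[582, -140], [713, -131]] [ 0.64858844 -0.22921281  0.07488963]
```

Emit:
servo_tool(
  travel=[
    [4, -3, -25],
    [4, -3, -45],
    [4, -3, -57],
    [4, -3, -62],
    [4, -3, -64],
    [4, -3, -65.5],
    [4, -3, -65.5],
  ],
  rotation=[
    [0, 0, 0],
    [0, 0, 0],
    [0, 0, 0],
    [0, 0, 0],
    [0, 0, 0],
    [0, 0, 0],
    [0, 0, 0],
  ],
)

```text
time: 27.0
eef_pos: [0.6557, -0.2349, 0.0144]
orientation: [0.707, 0.707, 0.0, 0.001]
ft_force: [0.1, -0.1, -0.4]
width: 0.518
finger_force: 61.3
```

Emit:
servo_tool(
  travel=[
    [-2, 2, -2],
    [-2, 2, -4],
    [-2, 2, -5],
    [-2, 2, -5.5],
    [-2, 2, -5.5],
  ],
  rotation=[
    [0, 0, 0],
    [0, 0, 0],
    [0, 0, 0],
    [0, 0, 0],
    [0, 0, 0],
  ],
)

```text
time: 27.5
eef_pos: [0.6531, -0.2326, 0.0095]
orientation: [0.707, 0.707, -0.0, -0.0]
ft_force: [-3.9, 1.4, 7.8]
width: 0.517
finger_force: 62.1
```

Contact with the floor. I'll release, retreat and look.

Emit:
servo_tool(
  travel=[
    [0, 0, 0],
    [0, 0, 0],
    [0, 0, 0],
    [0, 0, 15],
    [0, 0, 50],
    [0, 0, 100],
    [-40, 30, 140],
    [-80, 60, 170],
    [-120, 100, 200],
    [-120, 130, 230],
  ],
  rotation=[
    [0, 0, 0],
    [0, 0, 0],
    [0, 0, 0],
    [0, 0, 0],
    [0, 0, 0],
    [0, 0, 0],
    [0, 0, 0],
    [0, 0, 0],
    [0, 0, 0],
    [0, 0, 0],
  ],
  fingers=70,
)

```text
time: 28.5
eef_pos: [0.5377, -0.1184, 0.2231]
orientation: [0.708, 0.706, -0.0, -0.001]
ft_force: [0.7, 0.4, 0.2]
width: 0.7
finger_force: 0.0
```

Emit:
servo_tool(
  travel=[
    [0, 0, 0],
    [0, 0, 0],
    [0, 0, 0],
    [0, 0, 0],
  ],
  rotation=[
    [0, 0, 0],
    [0, 0, 0],
    [0, 0, 0],
    [0, 0, 0],
  ],
)

```text
time: 28.9
eef_pos: [0.5402, -0.1198, 0.221]
orientation: [0.707, 0.707, -0.001, -0.001]
ft_force: [0.7, -0.1, 0.0]
width: 0.699
finger_force: 0.0
```

```bash
python3 - <<'E'
from h import *
save('scene','s2.png',(120,150,460,320),2.3)
E
```

```text
(no output)
```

View pics/s2.png

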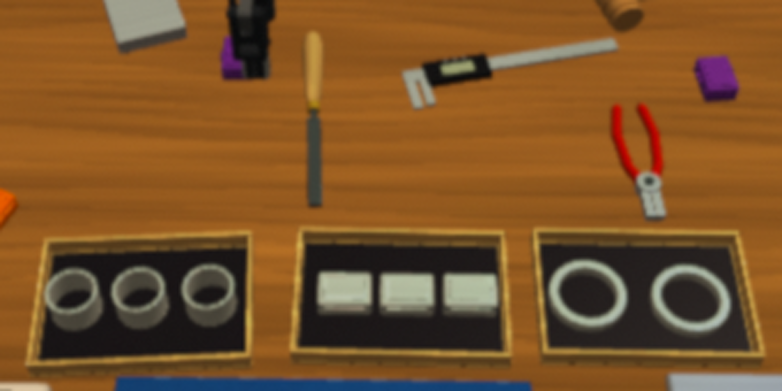

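The scene crop shows three rings upright at (75,297), (139,297) and (209,295). Three boxes sit lid up at (345,290), (407,292) and (470,292), and two bangles lie flat at (588,294) and (690,299). The file and pliers haven't moved, so I'm handing in.

```bash
python3 -c "
from plant import arm
print(arm.hand_in())"
```

```text
the job is handed in; nothing more can be done
None
```

I sorted all five pieces into the trays of their kind and handed the job in at about 29 s of the 109 s allowed. The final picture shows the rings upright, the boxes lid up, the bangle flat, and the file and pliers unmoved, but the hand-in returned no verdict.

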